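Find the filler plate that clamps the heater tube block, fit it and shut the cover

ROBOT

A 7-joint arm with a two-finger parallel gripper is mounted at the origin on a cart in front of the work surface, level with it; the furniture and walls round the work are solid. World frame = base frame: x ahead of the robot, y to its left, z up, the work surface at z = 0. Lengths are in m, angles in rad, forces in N, time in s.
With the tool pointing down it reaches from about 0.425 to 0.875 m from the base axis. Payload 4.7 kg.
Tool frame: the origin (TCP) lies midway between the tips of the shut fingers; the grasp point (between the pads) lies 19 mm behind it; z points along the fingers, y is the line along which they close (so a half turn about z gives the same grasp; the last joint's range is limited). The gripper opens to 87 mm and grips with 3 to 60 N. Pads are 19 mm wide; open, the fingers measure 117 mm over their backs; the gripper's body (75 mm by 190 mm) begins 51 mm behind the grasp point.
Start: joints at [1.342, 0.321, -0.07, 1.45, 0.023, 1.371, -0.057], TCP at [0.156, -0.631, 0.223] pointing down, gripper open.
Joint ranges: [-2.86, 2.86], [-0.3, 2.09], [-1.38, 1.24], [0.06, 2.45], [-1.56, 4.7], [0.09, 2.05], [-2.69, 2.69]. Speed limits (rad/s): [2.57, 2.57, 3.14, 3.14, 3.14, 3.14, 3.14].

INTERFACE

Orientations are given as a rotation vector (axis times angle).
In Python, from bench import ctrl gives the robot as it stands. The module is installed in compiled form; this text tells all that it offers.
- The arm moves only by the shell command python3 -m handwheel 'ROWS' [FORCE]. ROWS is JSON, a list of rows, each a list of 7 numbers: the finger opening in m, from 0 to 0.087, then the shift along the tool's x, y, z in m, then the turn, a rotation vector about the tool's x, y, z in degrees. A call has 1 to 12 rows; each row shifts and turns the commanded pose from where the row before left it, along the tool's axes as they then stand; what a row does not reach is not made up. A row lasts 1/8 s, in which the tool goes at most 62.5 mm and 10.7 degrees, less where a joint would pass 70% of its speed; a pose out of reach is approached as far as the arm can. A call is refused whole if a number of a shift passes 0.0625 or a number of a turn 10.7, either way. A call with a gripper value outside its range is refused whole. The fingers move at their own pace and stop on an object; FORCE is the grip in N (left out, the last holds). Time passes only in rows, so rows that do not move let the fingers close. It gives the time, the measured TCP pose, the force, the opening and the grip force at its end, in the units of the state.
- ctrl.get_state(): the state, without advancing time (a new reading comes with each control period).
- ctrl.get_image(name): name is "scene" or "top" or "wrist"; returns (picture, depth): 420x560x3 uint8, blue, green, red; 420x560 float32, m along the optical axis (not along the pixel's ray), 0 where there is no reading.
- ctrl.camera_info(name): a dict with "intrinsics" (3x3 intrinsics, pixels), "R" (3x3) and "t" (3): a world point X has camera coordinates R X + t. Camera axes: x right, y down, z forward; pixel columns grow to the right and rows downward; lengths in m; the calibration is good to about 2 mm. A picture is of the moment at which its call begins: read the wrist's pose just before it. camera_info takes no time and is no camera call; for the wrist camera it gives the pose at the moment of the call.
- ctrl.close_job(): hands the job in; it is judged then, once.
The state is a dict: "time": time; "joint_positions": joint angles; "qd": joint speeds; "joint_torque": joint torques, N m; "position": TCP position; "tool_rot": TCP orientation; "ft_force": force on the tool from outside, world axes, zero at the start; "torque": the same for the moment, N m; "grip_width": opening from 0.0 (shut) to 1.0 (fully open); "grip_force": force on a finger pad.
Only numpy, scipy, OpenCV 4.12 (cv2) and the standard library are available. Lean on these libraries where they do the work, as an engineer would, in place of code of your own. Each camera call takes 0.05 s, during which the arm holds its last target. There are 200 camera calls.

TASK

The tube block under the raised clear cover of the heater stands loose: between it and the right wall of its bay is a gap. By trying them, find the one of the three aluminium filler plates that clamps it - it goes in with a gentle push, pressing the block against the sprung copper plate, where a thinner one drops in loose and a thicker one will not enter and must not be forced. Set that plate fully down on the bay floor, flat side to the wall, and swing the cover shut; leave the other two plates on the bench, the tube blocks in their bays, and the lamp, flask and tape roll where they are.

Things in the scene. Friction and masses are not known exactly. Their poses are not given: they have to be found in the camera images.
- heater: twin-bay dry block heater, fixed, white, 195 x 270 x 80 mm high (x, y, z), sloping control panel at the front (-x). Origin: centre of its underside; x to its back, y to its left. Two open bays, each 100 (x) x 104 (y) x 45 mm deep, rim 80 mm above the bench, centred at x = +25 mm and y = -63 mm (heated bay, clear hinged cover) or y = +63 mm (open cool-down bay)
- hot_bay (a point): centre of the heated bay's floor, 35 mm above the bench; axes as the heater's. From here the bay's walls stand at x = -50 and +50 mm and y = -52 (right) and +52 mm (left); the rim is 45 mm up. The filler plate belongs between the right wall and the tube block
- pressure_plate (a joint): sprung copper plate along the heated bay's left wall, m pressed in towards that wall (+y): 0 at rest (its face then at y = +43 mm from hot_bay), 0.005 its stop; 1.5 N at 0, 1.5 N more per mm. A fitting filler plate leaves it pressed in 2 to 3 mm, a loose one 0
- tube_block_12: loose anodised tube block, 12 small wells, 94 mm long (x), 45 mm high (flush with the rim), 0.4 kg, in either bay. Axes as the heater's. Origin: middle of the lower edge of its left (+y) side, in the heated bay 0.2 to 0.8 mm off the sprung plate. The gap on its right is 20 to 29 mm wide at rest, not the same for both blocks
- tube_block_6: loose aluminium tube block with 6 large wells, in the other bay; as tube_block_12 but of another width, so that it leaves another gap
- filler_1: loose filler plate, upright, 84 (x) x 45 mm high, 0.1 to 0.26 kg, black grip tab 44 (x) x 12 mm (y) on top, its top at z = 77 mm. Origin: on the underside below the tab's middle. Flat right side at y = -7 mm; total thickness 18, 24 or 30 mm, unmarked. Foot bevelled: left (+y) 6 mm over 14 mm height, right 2.5 over 6. The fitting one enters against 4 to 15 N, thinner freely
- filler_2: filler plate like filler_1 but of another thickness (the tab and the flat right side are placed the same)
- filler_3: filler plate like filler_1 but of another thickness (the tab and the flat right side are placed the same)
- cover (a joint): hinge of the clear cover, rad: 0 shut, 1.22 its stop; raised, it overhangs the bay: a vertical gripper hits it, one leaning 30 to 45 degrees back to the robot does not. Stays where left (0.13 N m). Hood 120 (x) x 120 x 40 mm, 36 mm room over the rim. Hinge line along y at heater x = +85 mm, z = 82 mm. To shut, push the far end of its roof from behind, over to the front and down
- cover_lip (a point): top of the blue lip, 60 mm wide, on the upper front edge of the cover: 126 mm from the hinge line along the cover and 40 mm above the cover's lower edge
- spirit_lamp: small round spirit lamp, blue cap, 73 mm wide, 101 mm high, loose; leave alone. Origin: centre of its underside
- erlenmeyer: small corked conical flask, 60 mm wide, 108 mm high, loose; leave alone. Origin: centre of its underside
- tape_roll: roll of beige tape lying flat, 96 mm across, 18 mm high, loose; leave alone. Origin: centre of its underside
Things that resemble listed ones, but are neither listed nor needed, are in the scene too. Leave any yellow look-alike of the filler_2 alone. Leave any brown look-alike of the filler_1 alone.

How it is judged:
At the end, for the whole second after the job is handed in: One filler plate stands on the bay floor (3 mm) against the right wall (4 mm), upright, along the bay, within 12 mm of its middle; the sprung plate is pressed in 1.2 to 4.5 mm; cover shut (0.06 rad); other two plates on the bench; tube blocks within 15 mm of their starts; plates at rest (((z of filler_1 in the frame of hot_bay between -0.003 and 0.003 m and y of filler_1 in the frame of hot_bay between -0.049 and -0.041 m and x of filler_1 in the frame of hot_bay between -0.012 and 0.012 m and angle between filler_1's own z axis and vertical below 0.04 rad and angle between the x axis of filler_1 and the x axis of hot_bay, either way round below 0.03 rad and height (world z) of filler_2 between -0.01 and 0.028 m and height (world z) of filler_3 between -0.01 and 0.028 m) or (z of filler_2 in the frame of hot_bay between -0.003 and 0.003 m and y of filler_2 in the frame of hot_bay between -0.049 and -0.041 m and x of filler_2 in the frame of hot_bay between -0.012 and 0.012 m and angle between filler_2's own z axis and vertical below 0.04 rad and angle between the x axis of filler_2 and the x axis of hot_bay, either way round below 0.03 rad and height (world z) of filler_1 between -0.01 and 0.028 m and height (world z) of filler_3 between -0.01 and 0.028 m) or (z of filler_3 in the frame of hot_bay between -0.003 and 0.003 m and y of filler_3 in the frame of hot_bay between -0.049 and -0.041 m and x of filler_3 in the frame of hot_bay between -0.012 and 0.012 m and angle between filler_3's own z axis and vertical below 0.04 rad and angle between the x axis of filler_3 and the x axis of hot_bay, either way round below 0.03 rad and height (world z) of filler_1 between -0.01 and 0.028 m and height (world z) of filler_2 between -0.01 and 0.028 m)) and value of joint pressure_plate between 0.0012 and 0.0045 m and value of joint cover below 0.06 rad and distance of each of tube_block_12, tube_block_6 from where it was at the start of the episode below 0.015 m and linear speed of each of filler_1, filler_2, filler_3 below 0.02 m/s); the robot touches nothing.
It fails at once if a filler plate is forced: pressed against the heater or a tube block with more than 80 N (contact force between any of filler_1, filler_2, filler_3 and heater above 80 N or contact force between any of filler_1, filler_2, filler_3 and tube_block_12 above 80 N or contact force between any of filler_1, filler_2, filler_3 and tube_block_6 above 80 N).
It fails at once if a tube block is lifted or dragged out of place (distance of any of tube_block_12, tube_block_6 from where it was at the start of the episode above 0.025 m).
It fails at once if the lamp, the flask or the tape roll is disturbed (moved by more than 20 mm) (distance of any of spirit_lamp, erlenmeyer, tape_roll from where it was at the start of the episode above 0.02 m).
It also fails if it takes over 72 s, if anything falls off the work surface, if the arm or the gripper's body presses on something with over 40 N, if the wrist force passes 120 N, or if a joint passes its speed limit or range.

## Working session

There is one attempt and no reset: what is moved stays moved. The work goes in short steps, Python scripts to look and compute and a shell command to move; the robot and the scene stay as the last step left them, time stands still between calls to the robot, and variables do not carry over. Pictures are saved under pics/ and viewed, at most 13 in all, crops included, and the job is handed in when it is done.

```bash
mkdir -p pics; cat > h.py <<'E'
import numpy as np, cv2
from bench import ctrl
def cap(n):
    ci=ctrl.camera_info(n); im,d=ctrl.get_image(n); return im,d,ci
def pts(d,ci):
    K=np.array(ci['intrinsics']);R=np.array(ci['R']);t=np.array(ci['t'])
    v,u=np.mgrid[:d.shape[0],:d.shape[1]]
    c=np.stack([(u-K[0,2])/K[0,0]*d,(v-K[1,2])/K[1,1]*d,d],-1)
    return (c-t)@R
E
python3 - <<'E'
from h import *
s=ctrl.get_state();print(s['time'],s['position'],s['tool_rot'])
for n in ['scene','top']:
    im,d,ci=cap(n);np.savez('%s0.npz'%n,im=im,d=d,**{k:np.array(v) for k,v in ci.items()})
    cv2.imwrite('pics/%s0.png'%n,im);print(n,ci['R'],ci['t'],ci['intrinsics'])
E
```

```text
0.0 [ 0.1560925  -0.63040373  0.22143062] [-3.11655562e+00 -3.80290222e-01  5.31498443e-04]
scene [[-0.63653761 -0.77103546  0.0180055 ]
 [-0.43224038  0.33731179 -0.83629481]
 [ 0.63873949 -0.5401158  -0.5479843 ]] [0.21459132 0.4138891  1.10381329] [[530.5529724    0.         281.71764414]
 [  0.         530.5529724  211.86760558]
 [  0.           0.           1.        ]]
top [[-0.01271243 -0.99982061 -0.01404052]
 [-0.98819474  0.01470611 -0.15249554]
 [ 0.15267467  0.01193618 -0.98820442]] [-0.1831428   0.57943986  1.28768709] [[391.09718253   0.         273.39658749]
 [  0.         391.09718253 204.13442219]
 [  0.           0.           1.        ]]
```

View pics/scene0.png

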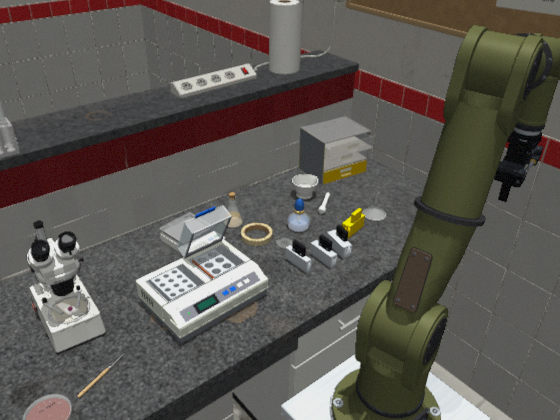

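View pics/top0.png

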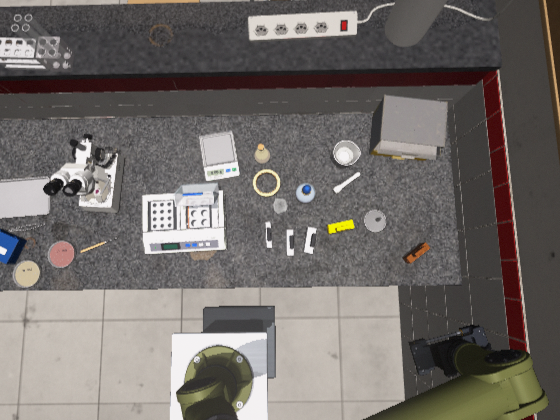

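Scene: heater at scene (200,285) / top (185,222). The raised cover is over the right bay, which holds the 6‑well block. Three aluminium plates stand at top (268,235), (290,243) and (310,240). The look-alikes are yellow at (341,227) and brown at (417,252). The three grey ones fit, since they are aluminium with a black tab.

```bash
python3 - <<'E'
from h import *
for n in ['top','scene']:
    z=np.load(n+'0.npz');im=z['im'];P=pts(z['d'],{k:z[k] for k in('intrinsics','R','t')})
    X,Y,Z=P[...,0],P[...,1],P[...,2]
    # fillers
    roi=(X>.4)&(X<.8)&(Y>-.34)&(Y<-.03)&(Z>.02)&(Z<.09)
    k,l,st,c=cv2.connectedComponentsWithStats(roi.astype(np.uint8))
    for i in range(1,k):
        if st[i,4]<25: continue
        m=l==i; q=P[m]; top=m&(Z>.066)
        r=cv2.minAreaRect(q[:,:2].astype(np.float32)*1000)
        print(n,'comp',c[i].round(),st[i,4],'zmax',q[:,2].max().round(3),'rect',r,'rgb',im[m].mean(0).round(), 'tab',P[top].mean(0).round(4) if top.sum() else None)
        if top.sum()>5: print('  tabrect',cv2.minAreaRect(P[top][:,:2].astype(np.float32)*1000))
    h=(Z>.074)&(Z<.086)&(X>.4)&(X<.8)&(Y>-.05)&(Y<.4)
    k,l,st,c=cv2.connectedComponentsWithStats(h.astype(np.uint8));i=1+st[1:,4].argmax()
    q=P[l==i];print(n,'heater',st[i],q.mean(0),cv2.minAreaRect(q[:,:2].astype(np.float32)*1000))
z=np.load('scene0.npz');cv2.imwrite('pics/c1.png',cv2.resize(z['im'][190:340,120:370],None,fx=3.2,fy=3.2,interpolation=2))
E
```

```text
top comp [232. 160.] 352 zmax 0.051 rect ((738.5910034179688, -50.78399658203125), (121.12692260742188, 41.688018798828125), 0.17022472620010376) rgb [206. 206. 205.] tab None
top comp [262. 155.] 150 zmax 0.089 rect ((754.0209350585938, -152.36053466796875), (42.0202522277832, 54.741607666015625), 11.802093505859375) rgb [154. 183. 196.] tab [ 0.7512 -0.1527  0.0774]
  tabrect ((751.8058471679688, -152.38796997070312), (7.3533854484558105, 21.229394912719727), 11.408283233642578)
top comp [305. 193.] 276 zmax 0.09 rect ((617.5921020507812, -301.49169921875), (68.28959655761719, 66.66085052490234), 49.002296447753906) rgb [183. 173. 166.] tab [ 0.6122 -0.2974  0.0817]
  tabrect ((615.1051025390625, -299.3125915527344), (29.438461303710938, 19.423004150390625), 40.69718551635742)
top comp [268. 235.] 137 zmax 0.082 rect ((472.2873229980469, -172.0963897705078), (81.89220428466797, 18.15474510192871), 2.620558500289917) rgb [166. 164. 167.] tab [ 0.4723 -0.174   0.0775]
  tabrect ((472.77862548828125, -174.21778869628906), (10.04161548614502, 39.765357971191406), 89.24128723144531)
top
[... 1486 characters left out ...]
74475097656, 112.4696273803711), 6.312387943267822) rgb [114. 113. 109.] tab [ 0.4472 -0.2773  0.0752]
  tabrect ((450.02410888671875, -280.2711486816406), (47.67148971557617, 91.67765045166016), 4.85338830947876)
scene comp [298. 254.] 434 zmax 0.082 rect ((473.8955383300781, -168.5876007080078), (88.40245819091797, 23.02586555480957), 2.5762627124786377) rgb [100.  98.  95.] tab [ 0.4705 -0.1683  0.0751]
  tabrect ((472.485595703125, -169.62432861328125), (45.89311218261719, 16.117298126220703), 4.970769882202148)
scene heater [ 135  239  127   79 4274] [0.52020607 0.12543765 0.08036227] ((526.0281982421875, 111.93621826171875), (179.83998107910156, 273.63922119140625), 1.5660755634307861)
```

View pics/c1.png

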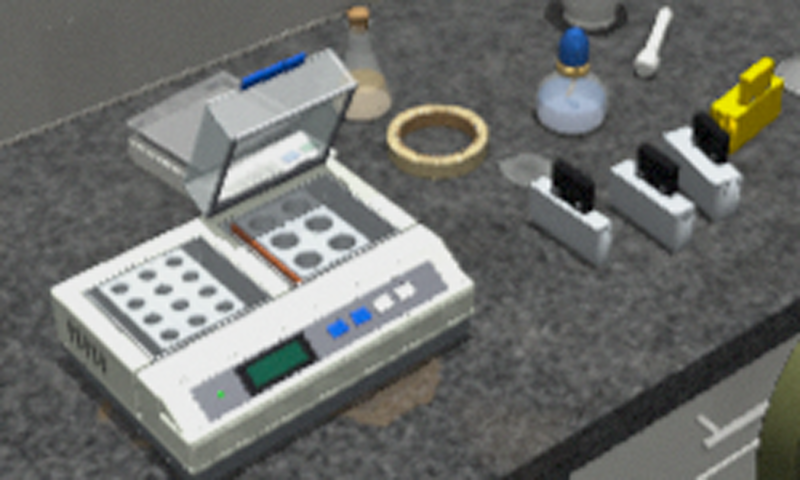

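The three grey plates are confirmed in the crop: tabs at (572,187), (657,168) and (710,137). The flat side of each is at world −y. By footprint they measure about 18, 24 and 30 mm from left to right. Next I'll move over and look with the wrist camera.

```bash
python3 -m handwheel '[[0.087,0.047,-0.019,-0.013,0,0,0],[0.087,0.047,-0.019,-0.013,0,0,0],[0.087,0.047,-0.019,-0.013,0,0,0],[0.087,0.047,-0.019,-0.013,0,0,0],[0.087,0.047,-0.019,-0.013,0,0,7],[0.087,0.047,-0.019,-0.013,0,0,7],[0.087,0.005,-0.06,0,0,0,0],[0.087,0.005,-0.06,0,0,0,0],[0.087,0.005,-0.06,0,0,0,0],[0.087,0.005,-0.06,0,0,0,0]]' 20
python3 - <<'E'
from h import *
s=ctrl.get_state();print(s['time'],s['position'],s['tool_rot'],s['joint_positions'])
im,d,ci=cap('wrist');np.savez('w1.npz',im=im,d=d,**{k:np.array(v) for k,v in ci.items()})
cv2.imwrite('pics/w1.png',im)
R=np.array(ci['R']);print(-R.T@ci['t'],R[2],ci['intrinsics'])
E
```

```text
time: 1.35
position: [0.4261, -0.2156, 0.3002]
tool_rot: [-3.142, 0.002, 0.001]
ft_force: [1.4, 0.3, 0.8]
grip_width: 0.996
grip_force: 0.0
1.35 [ 0.42606754 -0.2156007   0.30016683] [-3.14158122e+00  2.31370492e-03  5.53626711e-04] [ 0.8205361  -0.06377726 -0.38509488  1.72312943 -0.02390772  1.47793142
 -1.13389492]
[ 0.49862359 -0.21629512  0.46168882] [-2.65286420e-01  7.10504915e-04 -9.64169389e-01] [[352.40696869   0.         279.05398958]
 [  0.         352.40696869 214.4349325 ]
 [  0.           0.           1.        ]]
```

View pics/w1.png

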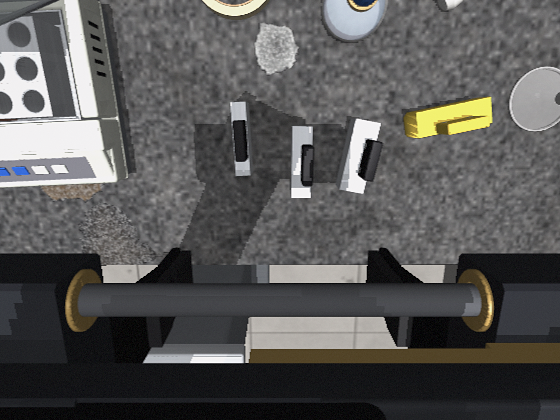

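Wrist view: plates at (240,138), (301,162) and (362,157), with part of the heater at the left. I'll shift left to see the bay from above.

```bash
python3 -m handwheel '[[0.087,0,-0.06,0,0,0,0],[0.087,0,-0.06,0,0,0,0],[0.087,0,-0.06,0,0,0,0],[0.087,0,-0.05,0,0,0,0],[0.087,0,0,0,0,0,0]]'
python3 - <<'E'
from h import *
z=np.load('w1.npz');P=pts(z['d'],{k:z[k] for k in('intrinsics','R','t')})
X,Y,Z=P[...,0],P[...,1],P[...,2]
roi=(X>.39)&(X<.56)&(Y>-.37)&(Y<-.14)&(Z>.02)&(Z<.09)
k,l,st,c=cv2.connectedComponentsWithStats(roi.astype(np.uint8))
for i in range(1,k):
    if st[i,4]<60: continue
    m=l==i
    for nm,a,b in(('body',.041,.05),('tab',.07,.085)):
        q=P[m&(Z>a)&(Z<b)]
        if len(q)>5: print(c[i].round(),nm,q[:,2].mean().round(4),[np.round(x,1) for x in cv2.minAreaRect(q[:,:2].astype(np.float32)*1000)],len(q))
s=ctrl.get_state();print(s['position'],s['tool_rot'])
im,d,ci=cap('wrist');np.savez('w2.npz',im=im,d=d,**{k:np.array(v) for k,v in ci.items()})
cv2.imwrite('pics/w2.png',cv2.resize(im[:270],None,fx=1.42,fy=1.42,interpolation=2))
P=pts(d,ci);X,Y,Z=P[...,0],P[...,1],P[...,2]
for v in range(60,190,10):
    o=[]
    for u in range(150,400):
        if .03<Z[v,u]<.11: o.append((round(Y[v,u]*1000),round(Z[v,u]*1000)))
    print(v,round(float(np.median(X[v,150:400])),3),o[::3])
E
```

```text
time: 2.02
position: [0.4264, 0.0164, 0.3007]
tool_rot: [3.141, 0.01, 0.001]
ft_force: [0.3, -0.6, 0.4]
grip_width: 1.002
grip_force: 0.0
[241. 138.] body 0.0443 [array([ 474.1, -171.5]), array([83.9, 18.3]), np.float64(2.6)] 611
[241. 138.] tab 0.076 [array([ 474.4, -173.4]), array([43.8, 12.1]), np.float64(2.4)] 478
[360. 156.] body 0.0444 [array([ 453.9, -310.7]), array([30.6, 83.9]), np.float64(79.1)] 1481
[360. 156.] tab 0.0759 [array([ 452.5, -318.5]), array([12.5, 43.9]), np.float64(78.6)] 483
[302. 161.] body 0.0445 [array([ 447.2, -242.8]), array([24.1, 83.7]), np.float64(89.4)] 1018
[302. 161.] tab 0.0761 [array([ 447.6, -247.8]), array([12.1, 42.7]), np.float64(89.4)] 440
[0.42639229 0.01644118 0.30073634] [3.14105764e+00 1.03622391e-02 8.98442360e-04]
60 0.558 [(146, 80), (143, 80), (143, 72), (143, 63), (143, 53), (143, 41), (142, 34), (139, 33), (135, 33), (120, 78), (116, 80), (113, 79), (110, 80), (107, 80), (104, 79), (101, 79), (100, 72), (100, 55), (92, 79), (89, 78), (86, 79), (83, 79), (80, 79), (78, 74), (76, 69), (73, 67), (69, 70), (65, 79), (62, 80), (59, 80)
[... 6746 characters left out ...]
, 68), (5, 68), (1, 67), (-2, 67), (-5, 68), (-9, 68), (-12, 64), (-16, 65), (-19, 65), (-22, 67), (-26, 65)]
180 0.43 [(163, 65), (159, 66), (156, 64), (153, 65), (149, 65), (146, 65), (143, 63), (139, 64), (136, 64), (132, 65), (129, 65), (126, 64), (122, 64), (119, 62), (116, 63), (112, 63), (109, 62), (106, 62), (102, 62), (99, 62), (95, 62), (92, 62), (88, 62), (85, 61), (81, 63), (78, 62), (74, 63), (71, 62), (67, 63), (64, 60), (61, 61), (57, 62), (54, 62), (50, 61), (47, 63), (44, 61), (40, 63), (37, 60), (33, 60), (30, 62), (26, 61), (23, 62), (19, 61), (16, 63), (12, 62), (9, 62), (6, 60), (2, 62), (-1, 61), (-5, 63), (-8, 61), (-12, 62), (-15, 61), (-19, 60), (-23, 62), (-26, 62)]
```

View pics/w2.png

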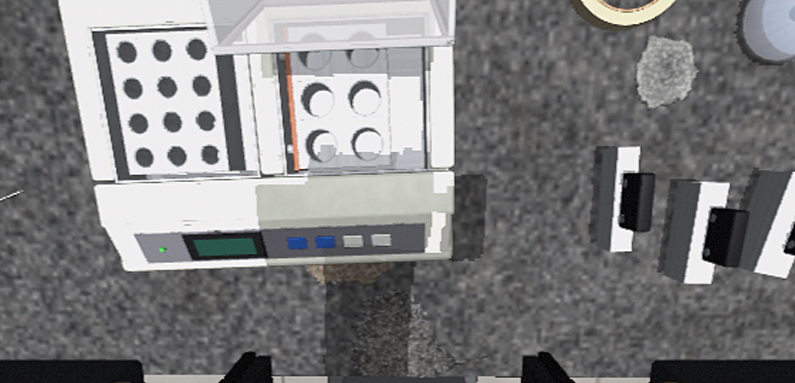

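Wrist view of the heater: the gap beside the 6‑well block is at about (405,130) and measures about 27 mm by depth. That rules out the 24 mm plate as loose and points to the 30 mm one (tab at (0.4525,−0.3185)). Its entry force and the sprung plate will confirm it. Next I'll fit the bay pose.

```bash
python3 - <<'E'
from h import *
z=np.load('w2.npz');P=pts(z['d'],{k:z[k] for k in('intrinsics','R','t')})
X,Y,Z=P[...,0],P[...,1],P[...,2]
W=[];B=[];O=[]
for v in range(58,116):
    r=range(150,440)
    fl=[u for u in r if abs(Z[v,u]-.0345)<.004 and -.01<Y[v,u]<.03]
    if len(fl)<8: continue
    ri=[u for u in r if .077<Z[v,u]<.083]
    a=[u for u in ri if u>fl[-1]];b=[u for u in ri if u<fl[0]]
    W.append(((P[v,fl[-1],0]),P[v,fl[-1],1],P[v,a[0],1])); B.append((P[v,b[-1],0],P[v,b[-1],1]));O.append((P[v,a[-1],0],P[v,a[-1],1]))
W,B,O=map(np.array,(W,B,O))
for n,A in(('wallfloor',W[:,:2]),('wallrim',W[:,[0,2]]),('block',B),('outer',O)):
    p=np.polyfit(A[:,0]-.542,A[:,1],1); r=A[:,1]-np.polyval(p,A[:,0]-.542);k=abs(r)<2*r.std();p=np.polyfit(A[k,0]-.542,A[k,1],1);print(n,'slope deg',np.degrees(p[0]),'y at .542',p[1],r.std())
# front wall / copper / left bay via columns
for y0 in (.005,.012,.112,.138):
    m=(abs(Y-y0)<.004)
    fl=m&(abs(Z-.0345)<.004)&(X>.4)&(X<.62); rm=m&(abs(Z-.0797)<.003)&(X<.51)
    print(y0,'floor xmin',np.percentile(X[fl],[0,3]) if fl.any() else 0,'xmax',X[fl].max() if fl.any() else 0,'rim xmax',np.percentile(X[rm],[97,100]))
m=(abs(Z-.08)<.003)&(X>.57)&(X<.66)&(Y>.12)&(Y<.24);q=P[m];print('back x', q[:,0].max())
for nm in('top','scene'):
    t=np.load(nm+'0.npz');Q=pts(t['d'],{k:t[k] for k in('intrinsics','R','t')});m=(abs(Q[...,2]-.08)<.004)&(Q[...,0]>.45)&(Q[...,0]<.63)&(Q[...,1]>-.05)&(Q[...,1]<.27)
    q=Q[m]
    for y0 in(0.02,.11,.2,.23): print(nm,y0,q[abs(q[:,1]-y0)<.006][:,0].max().round(4) if (abs(q[:,1]-y0)<.006).any() else 0)
    for x0 in(.5,.54,.58,.6):
        a=q[abs(q[:,0]-x0)<.004][:,1]; print(nm,x0,a.min().round(4),a.max().round(4))
E
```

```text
wallfloor slope deg 2.4157780627292134 y at .542 -0.004501975107599544 0.00033731491204286486
wallrim slope deg 2.0572111673209745 y at .542 -0.005461304006984741 0.0002681297516402806
block slope deg 2.409850348112661 y at .542 0.0224786103543944 0.00029445895263400303
outer slope deg 1.958732595708579 y at .542 -0.024112747911717507 0.0002969418695186874
0.005 floor xmin [0.49864415 0.50092694] xmax 0.5893874278185595 rim xmax [0.49667063 0.49769257]
0.012 floor xmin [0.4986     0.50089055] xmax 0.5881499322453749 rim xmax [0.49661626 0.49764925]
0.112 floor xmin [0.49113038 0.4911352 ] xmax 0.49231622433474875 rim xmax [0.50805375 0.50907999]
0.138 floor xmin [0.4921272  0.49515984] xmax 0.5834224626700308 rim xmax [0.50651022 0.50991734]
back x 0.608183890252364
top 0.02 0.571
top 0.11 0.5665
top 0.2 0.6081
top 0.23 0.6089
top 0.5 -0.0216 0.2399
top 0.54 -0.0251 0.2409
top 0.58 -0.0216 0.2459
top 0.6 -0.0214 0.2454
scene 0.02 0.6127
scene 0.11 0.616
scene 0.2 0.6111
scene 0.23 0.611
scene 0.5 -0.0233 0.2455
scene 0.54 -0.0224 0.2478
scene 0.58 -0.019 0.249
scene 0.6 -0.0187 0.2502
```

Bay centre is about (0.546, 0.047), yaw +2.3°, gap about 27 mm. I'm going to plate C with the tool yawed −11° and leaning 35°.

```bash
cat >> h.py <<'E'
from scipy.spatial.transform import Rotation as Ro
def to(p,yaw,tilt):
    s=ctrl.get_state();R=Ro.from_rotvec(s['tool_rot']).as_matrix()
    y,t=np.radians([yaw,tilt]);c,sn=np.cos(t),np.sin(t)
    T=Ro.from_euler('z',y).as_matrix()@np.array([[c,0,sn],[0,-1,0],[sn,0,-c]])
    print('t',s['time'],'pos',np.round(s['position'],4),'f',np.round(s['ft_force'],1),'w',s['grip_width'],'gf',s['grip_force'])
    print('shift now axes',np.round(R.T@(np.array(p)-s['position']),4),'shift target axes',np.round(T.T@(np.array(p)-s['position']),4),'turn',np.round(Ro.from_matrix(R.T@T).as_rotvec(degrees=True),2))
E
python3 -m handwheel '[[0.04,0.006,0.056,0.02,0,0,0],[0.04,0.006,0.056,0.02,0,0,0],[0.04,0.006,0.056,0.02,0,0,0],[0.04,0.006,0.056,0.02,0,0,5.7],[0.04,0.006,0.056,0.02,0,0,5.7],[0.04,0.006,0.056,0.02,0,8.7,0],[0.04,0,0,0,0,8.7,0],[0.04,0,0,0,0,8.7,0],[0.04,0,0,0,0,8.7,0],[0.04,0,0,0,0,0,0]]'
python3 -c "
from h import *
to([.4632,-.3206,.10],-11,35);print(ctrl.get_state()['joint_positions'])"
```

```text
time: 3.32
position: [0.4407, -0.3245, 0.1771]
tool_rot: [2.931, -0.306, 0.91]
ft_force: [0.4, -0.5, 0.3]
grip_width: 0.46
grip_force: 0.0
t 3.325 pos [ 0.4407 -0.3245  0.1771] f [ 0.4 -0.5  0.3] w 0.4596851782581071 gf 0.0
shift now axes [-0.0261 -0.0081  0.0756] shift target axes [-0.0267 -0.0081  0.0754] turn [ 0.31  0.52 -0.81]
[ 0.99356056 -0.19455744 -0.17244595  2.2225017  -0.598295    0.68736807
 -0.57508366]
```

```bash
python3 -m handwheel '[[0.04,-0.013,-0.004,0.037,0.1,0.3,-0.4],[0.04,-0.013,-0.004,0.038,0.2,0.2,-0.4],[0.04,0,0,0,0,0,0]]'
python3 -c "
from h import *
to([.4632,-.3206,.053],-11,35)
s=ctrl.get_state();print(s['joint_positions'])
im,d,ci=cap('wrist');cv2.imwrite('pics/w3.png',im)
P=pts(d,ci);X,Y,Z=P[...,0],P[...,1],P[...,2]
m=(Z>.07)&(Z<.085)&(X>.41)&(X<.5)&(Y<-.285)&(Y>-.35);q=P[m];print(m.sum(),cv2.minAreaRect(q[:,:2].astype(np.float32)*1000) if m.sum()>5 else 0)"
```

```text
time: 3.7
position: [0.4684, -0.3191, 0.1016]
tool_rot: [2.933, -0.27, 0.924]
ft_force: [-0.3, -0.4, 0.2]
grip_width: 0.46
grip_force: 0.0
t 3.7 pos [ 0.4684 -0.3191  0.1016] f [-0.3 -0.4  0.2] w 0.46037537477384904 gf 0.0
shift now axes [-0.0318  0.0025  0.037 ] shift target axes [-0.0318  0.0025  0.037 ] turn [-0.31  0.03  0.39]
[ 0.94003767 -0.04641845 -0.18280987  2.27258812 -0.73324403  0.49607186
 -0.41825464]
1027 ((452.5812683105469, -318.7345275878906), (11.985979080200195, 43.62416076660156), 79.81395721435547)
```

View pics/w3.png

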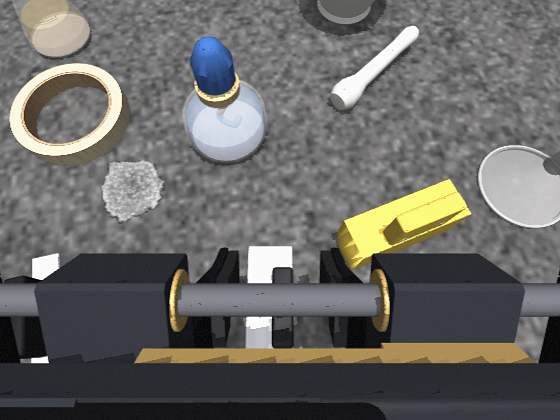

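The tab at (283,300) sits between the open fingers, on the white plate. I'll descend and grip.

```bash
python3 -m handwheel '[[0.04,-0.016,0.001,0.018,-0.1,0,0.2],[0.04,-0.016,0.001,0.019,-0.1,0,0.2],[0.04,0,0,0,0,0,0],[0.0,0,0,0,0,0,0],[0.0,0,0,0,0,0,0],[0.0,0,0,0,0,0,0],[0.0,0,0,0,0,0,0]]' 45
python3 -c "
from h import *
to([.4632,-.3206,.053],-11,35)"
```

```text
time: 4.62
position: [0.4635, -0.3221, 0.0562]
tool_rot: [2.922, -0.282, 0.931]
ft_force: [-0.4, 0.9, 2.5]
grip_width: 0.134
grip_force: 44.9
t 4.625 pos [ 0.4635 -0.3221  0.0562] f [-0.4  0.9  2.5] w 0.1340141188209675 gf 44.88280661869794
shift now axes [-0.0023 -0.0014  0.0023] shift target axes [-0.0023 -0.0014  0.0023] turn [ 0.2  -0.36  0.03]
```

Gripped (11.7 mm, 45 N). I'll lift and carry it to in front of the bay.

```bash
python3 -m handwheel '[[0,0.023,0,-0.033,0,0,0],[0,0.023,0,-0.033,0,0,0],[0,0.023,0,-0.033,0,0,0],[0,0,-0.055,0,0,0,0],[0,0,-0.055,0,0,0,0],[0,0,-0.055,0,0,0,0],[0,0,-0.055,0,0,0,0],[0,0,-0.055,0,0,0,0],[0,0,-0.055,0,0,0,0],[0,0,0,0,3.8,0,-5.45],[0,0,0,0,3.8,0,-5.45],[0,0,0,0,0,0,0]]'
python3 -c "
from h import *
to([.525,.003,.16],2.3,35)
s=ctrl.get_state();print(s['joint_positions'])
im,d,ci=cap('scene');cv2.imwrite('pics/s4.png',cv2.resize(im[170:330,110:330],None,fx=3,fy=3,interpolation=2))"
```

```text
time: 6.12
position: [0.5364, -0.0163, 0.166]
tool_rot: [-2.988, -0.052, -0.928]
ft_force: [-0.4, 0.7, -2.9]
grip_width: 0.138
grip_force: 44.9
t 6.125 pos [ 0.5364 -0.0163  0.166 ] f [-0.4  0.7 -2.9] w 0.13759696326612944 gf 44.940149020403624
shift now axes [-0.0122 -0.0197 -0.0011] shift target axes [-0.0121 -0.0198 -0.0011] turn [ 0.06  0.5  -0.29]
[ 0.18890196 -0.28092651 -0.17006996  2.31227336 -0.15393241  0.50882009
 -1.41385476]
```

View pics/s4.png

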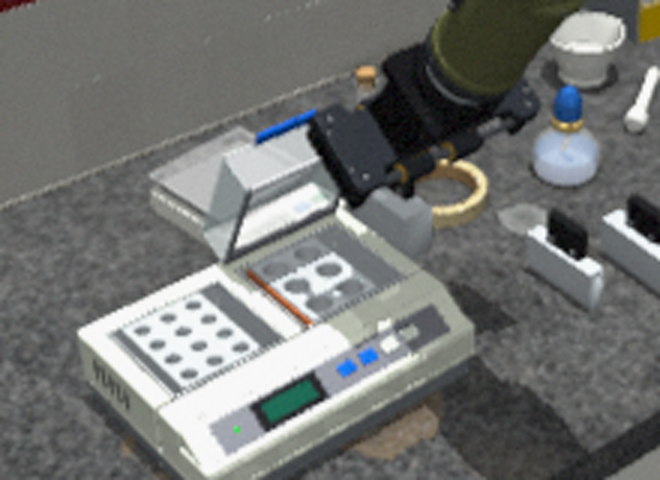

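The plate is held upright in front of the raised cover at (395,220), clear of it. I'll shift left, then measure the held plate against the bay.

```bash
python3 -m handwheel '[[0,-0.003,-0.01,0,0.1,0.2,-0.1],[0,-0.003,-0.0095,0,0,0.3,-0.2],[0,0,0,0,0,0,0]]'
python3 -c "
from h import *
to([.556,.003,.145],2.3,35)
im,d,ci=cap('wrist');np.savez('w4.npz',im=im,d=d,**{k:np.array(v) for k,v in ci.items()})
cv2.imwrite('pics/w4.png',im)
P=pts(d,ci);s=ctrl.get_state();p=s['position'];X,Y,Z=P[...,0]-p[0],P[...,1]-p[1],P[...,2]-p[2]
for a,b in((-.016,-.006),(.014,.027)):
    m=(Z>a)&(Z<b)&(abs(X)<.07)&(abs(Y)<.04);q=np.c_[X[m],Y[m]]
    print(m.sum(), cv2.minAreaRect(q.astype(np.float32)*1000) if m.sum()>5 else 0, np.median(Z[m]) if m.sum() else 0)"
```

```text
time: 6.55
position: [0.531, 0.0049, 0.1634]
tool_rot: [-2.984, -0.069, -0.944]
ft_force: [0.4, -0.9, -1.6]
grip_width: 0.134
grip_force: 44.9
t 6.55 pos [0.531  0.0049 0.1634] f [ 0.4 -0.9 -1.6] w 0.13356115991639572 gf 44.94134563487023
shift now axes [0.0098 0.003  0.0293] shift target axes [0.0098 0.0029 0.0293] turn [-0.07 -0.1   0.34]
1809 ((-4.182720184326172, 7.904735565185547), (67.64492797851562, 29.703474044799805), 2.8480889797210693) -0.012319194317969656
3166 ((-1.6113300323486328, 11.37950325012207), (64.41120147705078, 56.4228515625), 0.8238149285316467) 0.020029883880261307
```

View pics/w4.png

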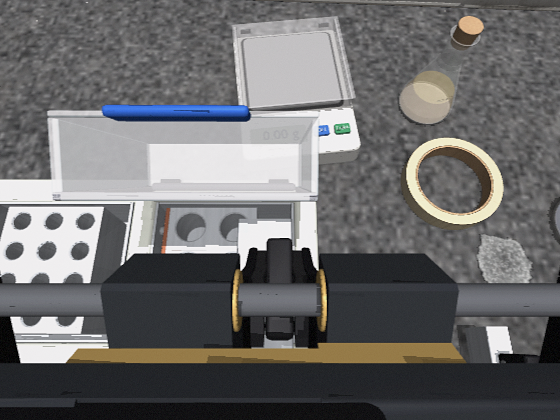

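The held plate measures 29.7 mm wide, parallel to the bay, with its body centre 7.9 mm left of the TCP as expected. The hood front (50–320,195) is clear. I'll go over the gap and start down in small steps.

```bash
python3 -m handwheel '[[0,0.005,0.001,0.014,0,0,0.3],[0,0.004,0.001,0.015,0,0,0],[0,0,0,0,0,0,0]]'
python3 -c "
from h import *
to([.555,.003,.133],2.3,35)"
```

```text
time: 6.98
position: [0.5557, 0.0026, 0.1445]
tool_rot: [-2.982, -0.058, -0.942]
ft_force: [0.7, -0.0, -2.2]
grip_width: 0.134
grip_force: 44.9
t 6.975 pos [0.5557 0.0026 0.1445] f [ 0.7 -0.  -2.2] w 0.13405375373560627 gf 44.941188376396894
shift now axes [-0.0072 -0.0004  0.009 ] shift target axes [-0.0072 -0.0005  0.009 ] turn [-0.06 -0.05 -0.1 ]
```

```bash
python3 -m handwheel '[[0,-0.0023,-0.0002,0.0033,0,0,0],[0,-0.0023,-0.0002,0.0033,0,0,0],[0,-0.0023,0,0.0033,0,0,0],[0,0,0,0,0,0,0]]'
python3 -c "
from h import *
to([.555,.003,.120],2.3,35)"
```

```text
time: 7.48
position: [0.5554, 0.0032, 0.1327]
tool_rot: [-2.982, -0.059, -0.943]
ft_force: [-0.4, 0.2, -2.4]
grip_width: 0.133
grip_force: 44.9
t 7.475 pos [0.5554 0.0032 0.1327] f [-0.4  0.2 -2.4] w 0.13273859454360076 gf 44.94147798512131
shift now axes [-0.0077  0.0002  0.0102] shift target axes [-0.0077  0.0002  0.0102] turn [-0.06 -0.1  -0.06]
```

The foot is in with no force. Continuing gently.

```bash
python3 -m handwheel '[[0,-0.0017,0,0.0025,0,0,0],[0,-0.0017,0,0.0025,0,0,0],[0,0,0,0,0,0,0]]'
python3 -m handwheel '[[0,-0.0017,0,0.0025,0,0,0],[0,-0.0017,0,0.0025,0,0,0],[0,0,0,0,0,0,0]]'
```

```text
time: 7.85
position: [0.5564, 0.0033, 0.1275]
tool_rot: [-2.981, -0.059, -0.946]
ft_force: [1.9, 0.1, -2.0]
grip_width: 0.132
grip_force: 44.9
time: 8.22
position: [0.5577, 0.0033, 0.1229]
tool_rot: [-2.98, -0.059, -0.95]
ft_force: [2.1, 0.9, 2.6]
grip_width: 0.128
grip_force: 44.9
```

```bash
python3 -m handwheel '[[0,-0.0017,0,0.0025,0,0,0],[0,-0.0017,0,0.0025,0,0,0],[0,0,0,0,0,0,0]]'
python3 -c "
from h import *
to([.555,.003,.115],2.3,35)
s=ctrl.get_state();print(s['joint_positions'],s['torque'])"
```

```text
time: 8.6
position: [0.5561, 0.0034, 0.1147]
tool_rot: [-2.982, -0.059, -0.944]
ft_force: [3.3, 0.2, -1.0]
grip_width: 0.137
grip_force: 44.9
t 8.6 pos [0.5561 0.0034 0.1147] f [ 3.3  0.2 -1. ] w 0.1367974977898859 gf 44.93793079163879
shift now axes [-0.0007  0.0003 -0.0009] shift target axes [-0.0007  0.0003 -0.0009] turn [-0.07 -0.13 -0.05]
[ 0.20328574 -0.15894274 -0.24714324  2.33939381 -0.09634115  0.34433582
 -1.503914  ] [ 0.20335477 -0.06321159  0.25132003]
```

```bash
python3 -m handwheel '[[0,-0.0017,0,0.0025,0,0,0],[0,-0.0017,0,0.0025,0,0,0],[0,-0.0017,0,0.0025,0,0,0],[0,0,0,0,0,0,0]]'
python3 -m handwheel '[[0,-0.0017,0,0.0025,0,0,0],[0,-0.0017,0,0.0025,0,0,0],[0,-0.0017,0,0.0025,0,0,0],[0,0,0,0,0,0,0]]'
```

```text
time: 9.1
position: [0.556, 0.0034, 0.1053]
tool_rot: [-2.982, -0.059, -0.943]
ft_force: [3.3, 2.7, -2.3]
grip_width: 0.132
grip_force: 44.9
time: 9.6
position: [0.5565, 0.0035, 0.0967]
tool_rot: [-2.981, -0.059, -0.944]
ft_force: [5.3, 4.0, -1.8]
grip_width: 0.133
grip_force: 44.9
```

```bash
python3 -m handwheel '[[0,-0.0014,0,0.002,0,0,0],[0,-0.0014,0,0.002,0,0,0],[0,0,0,0,0,0,0]]'
python3 -m handwheel '[[0,-0.0007,0,0.001,0,0,0],[0,0,0,0,0,0,0]]'
python3 -c "
from h import *
to([.555,.003,.0912],2.3,35)"
```

```text
time: 9.98
position: [0.5566, 0.0036, 0.092]
tool_rot: [-2.981, -0.059, -0.945]
ft_force: [3.2, 4.2, 0.6]
grip_width: 0.13
grip_force: 45.0
time: 10.22
position: [0.5567, 0.0035, 0.0913]
tool_rot: [-2.981, -0.059, -0.945]
ft_force: [-0.9, 5.5, 5.0]
grip_width: 0.133
grip_force: 44.9
t 10.225 pos [0.5567 0.0035 0.0913] f [-0.9  5.5  5. ] w 0.13284105662582663 gf 44.94958436116576
shift now axes [-0.0014  0.0005 -0.0009] shift target axes [-0.0014  0.0005 -0.0009] turn [-0.07 -0.18 -0.04]
```

```bash
python3 -m handwheel '[[0,-0.0007,0,0.001,0,0,0],[0,0,0,0,0,0,0],[0.035,0,0,0,0,0,0],[0.035,0,0,0,0,0,0],[0.035,0,0,0,0,0,0],[0.035,0,0,-0.03,0,0,0],[0.035,0,0,-0.05,0,0,0],[0.035,0,0,-0.04,0,0,0],[0.035,0,0,0,0,0,0]]'
python3 -c "
from h import *
s=ctrl.get_state();print(s['joint_positions'])
im,d,ci=cap('wrist');np.savez('w5.npz',im=im,d=d,**{k:np.array(v) for k,v in ci.items()})
cv2.imwrite('pics/w5.png',im)
P=pts(d,ci);X,Y,Z=P[...,0],P[...,1],P[...,2]
m=(abs(X-.545)<.03)&(Y>-.04)&(Y<.06)&(Z>.105)&(Z<.125);q=P[m]
print('tab',m.sum(),q.mean(0),np.median(q[:,2]),cv2.minAreaRect(q[q[:,2]>.109][:,:2].astype(np.float32)*1000))
m=(abs(X-.545)<.05)&(Y>-.02)&(Y<.1)&(Z>.07)&(Z<.09)
for x0 in(.515,.525,.535,.57,.58):
    k=m&(abs(X-x0)<.002);o=np.argsort(Y[k]);print(x0,[(int(a*1e4)/10,int(b*1e3)) for a,b in zip(Y[k][o],Z[k][o])][::5])
"
```

```text
time: 11.35
position: [0.5208, 0.0021, 0.1508]
tool_rot: [-2.998, -0.055, -0.898]
ft_force: [0.9, -0.5, -0.0]
grip_width: 0.402
grip_force: 0.0
[ 0.36825302 -0.3005854  -0.37421934  2.3386189  -0.24153458  0.51041433
 -1.38062531]
tab 1316 [0.54418494 0.00240665 0.11110658] 0.11121123653473117 ((545.4269409179688, 2.325371265411377), (44.20796203613281, 11.785487174987793), 2.598241090774536)
0.515 []
0.525 [(-19.7, 78), (-19.0, 78), (-18.3, 78), (-17.5, 78), (-16.9, 78), (-16.3, 77), (-15.5, 79), (-15.3, 80), (-14.7, 79), (-14.0, 79), (-13.3, 79), (-12.6, 79), (-11.9, 80), (-11.3, 79), (-10.6, 79), (-9.9, 78), (-9.3, 77), (-8.6, 78), (-7.9, 76), (-7.2, 79), (-7.1, 79), (-6.4, 80), (-5.7, 80), (-5.1, 79), (-4.4, 78), (-3.7, 78), (-2.9, 84), (-1.6, 81), (-0.9, 86), (0.4, 85), (1.7, 86), (3.1, 85), (4.4, 86), (5.9, 79), (7.3, 78), (8.0, 79), (8.7, 79), (9.4, 79), (10.0, 79), (10.2, 78), (10.9, 79), (11.5, 80), (12.2, 79), (12.8, 79), (13.5, 80), (14.2, 79), (14.4, 79), (15.0, 79), (15.7, 79), (16.3, 78), (16.9, 79), (17.6, 79), (17.9, 78), (18.5, 78), (19.1, 79), (19.9, 79), (20.5, 78)
[... 2973 characters left out ...]
78), (17.9, 80), (18.6, 79), (19.3, 79), (19.5, 79), (20.2, 78), (21.0, 78), (21.7, 79), (22.5, 78), (23.3, 78), (24.0, 79), (24.7, 78), (26.0, 79), (26.7, 79), (27.4, 80), (28.2, 79), (29.0, 79), (29.7, 79), (29.9, 79), (30.7, 78), (31.4, 78), (32.2, 79), (54.1, 73), (54.5, 75), (54.7, 77), (54.9, 75), (55.3, 78), (55.9, 79), (57.1, 78), (57.5, 79), (58.3, 78), (59.0, 79), (59.8, 78), (60.6, 78), (61.6, 80), (62.2, 80), (62.7, 79), (63.4, 78), (64.3, 79), (65.3, 79), (65.6, 79), (86.9, 70), (87.6, 78), (87.7, 77), (87.9, 71), (88.2, 70), (88.4, 77), (88.6, 71), (89.4, 79), (89.9, 80), (91.1, 79), (91.7, 79), (92.5, 78), (93.0, 80), (93.9, 79), (95.2, 78), (95.4, 76), (96.6, 77), (97.3, 77)]
```

View pics/w5.png

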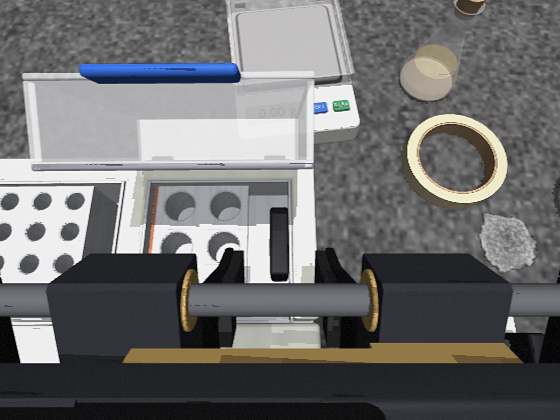

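The plate is seated: tab at (279,243), top at 0.111 m, yaw 2.6°, no gap left on either side, and the block is pressed to the copper plate. Now I'll retreat upright and up, and locate the lip.

```bash
python3 -m handwheel '[[0,0.013,0,-0.039,0,-8.5,0],[0,0.007,0,-0.041,0,-8.5,0],[0,0.001,0,-0.041,0,-8.5,0],[0,-0.005,0,-0.041,0,-8.5,0],[0,0,0,0,0,0,0]]' 20
python3 -c "
from h import *
z=np.load('w5.npz');P=pts(z['d'],{k:z[k] for k in('intrinsics','R','t')});h=cv2.cvtColor(z['im'],cv2.COLOR_BGR2HSV)
m=(h[...,0]>105)&(h[...,0]<125)&(h[...,1]>150)&(P[...,2]>.15)&(P[...,0]<.7);q=P[m];print('lip',m.sum(),q.min(0),q.max(0),q.mean(0))
to([.66,.05,.29],2.3,0);print(ctrl.get_state()['joint_positions'])"
```

```text
time: 12.02
position: [0.4807, 0.0007, 0.3108]
tool_rot: [-3.14, -0.061, 0.01]
ft_force: [0.6, 0.5, -0.9]
grip_width: 0.017
grip_force: 0.0
lip 3067 [ 0.47882575 -0.07973758  0.15030982] [0.586789   0.0796597  0.32540732] [0.57938417 0.04610802 0.21574801]
t 12.025 pos [0.4807 0.0007 0.3108] f [ 0.6  0.5 -0.9] w 0.016780606045860055 gf 0.0
shift now axes [ 0.1812 -0.0422  0.0197] shift target axes [ 0.1811 -0.042   0.0208] turn [-0.09  0.37 -0.06]
[ 0.33730921 -0.05334818 -0.37376785  1.69327864 -0.02103785  1.50441916
 -1.56616997]
```

```bash
python3 -m handwheel '[[0,0.045,-0.01,0,0,0,0],[0,0.045,-0.01,0,0,0,0],[0,0.045,-0.01,0,0,0,0],[0,0.041,-0.012,0,0,0,0],[0,0,0,0.04,0,0,0],[0,0,0,0.04,0,0,0],[0,0,0,0.04,0,0,0],[0,0,0,0,0,0,0]]'
python3 -c "
from h import *
to([.606,.05,.189],2.3,0)"
```

```text
time: 13.02
position: [0.6476, 0.05, 0.1824]
tool_rot: [3.14, 0.064, -0.028]
ft_force: [0.2, 0.4, 0.2]
grip_width: 0.007
grip_force: 0.0
t 13.025 pos [0.6476 0.05   0.1824] f [0.2 0.4 0.2] w 0.006839018670909527 gf 0.0
shift now axes [-0.0417 -0.0017 -0.0059] shift target axes [-0.0416 -0.0017 -0.0066] turn [0.02 1.02 0.02]
```

```bash
python3 -m handwheel '[[0,-0.014,0,-0.002,0,0,0],[0,-0.014,0,-0.002,0,0,0],[0,-0.014,0,-0.002,0,0,0],[0,-0.011,0,0.001,0,0,0],[0,-0.011,0,0.002,0,0,0],[0,-0.01,0,0.004,0,0,0],[0,-0.01,0,0.004,0,0,0],[0,-0.01,0,0.006,0,0,0],[0,0,0,0,0,0,0]]'
python3 -c "
from h import *
to([.531,.049,.150],2.3,0)
im,d,ci=cap('scene');cv2.imwrite('pics/s6.png',cv2.resize(im[170:330,110:330],None,fx=3,fy=3,interpolation=2))"
```

```text
time: 14.15
position: [0.5557, 0.047, 0.1766]
tool_rot: [-3.139, -0.064, 0.017]
ft_force: [-0.3, 0.3, -0.3]
grip_width: 0.008
grip_force: 0.0
t 14.15 pos [0.5557 0.047  0.1766] f [-0.3  0.3 -0.3] w 0.007912285921205848 gf 0.0
shift now axes [-0.0243 -0.0029  0.0269] shift target axes [-0.0246 -0.003   0.0266] turn [-0.12  0.62  0.02]
```

View pics/s6.png

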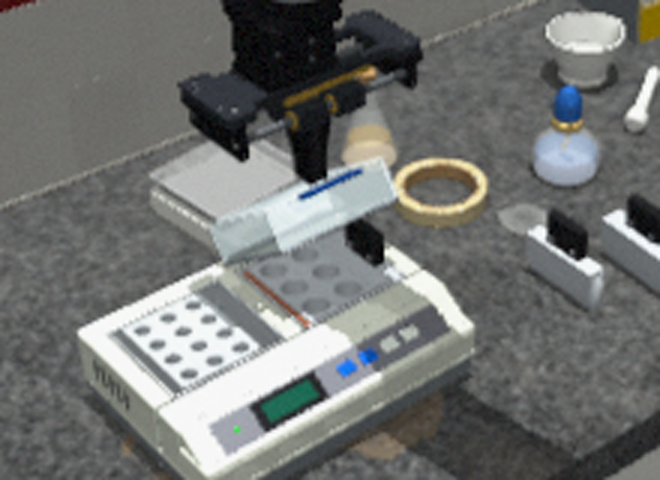

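The cover is half shut: the finger is on its roof at (312,175), and the seated plate's black tab shows at (365,240). Continuing down.

```bash
python3 -m handwheel '[[0,-0.008,-0.001,0.008,0,0,0],[0,-0.008,-0.001,0.009,0,0,0],[0,-0.008,0,0.009,0,0,0],[0,-0.005,0,0.009,0,0,0],[0,-0.005,0,0.009,0,0,0],[0,-0.004,0,0.008,0,0,0],[0,0,0,0.002,0,0,0],[0,0,0,0,0,0,0]]'
```

```text
time: 15.2
position: [0.5188, 0.0478, 0.1239]
tool_rot: [-3.139, -0.064, 0.013]
ft_force: [-0.6, 0.4, 0.6]
grip_width: 0.001
grip_force: 0.0
```

```bash
python3 -m handwheel '[[0,0,0,0.002,0,0,0],[0,0,0,0.002,0,0,0],[0,0,0,0,0,0,0]]'; python3 -m handwheel '[[0,0,0,0.002,0,0,0],[0,0,0,0,0,0,0]]'
```

```text
time: 15.58
position: [0.5191, 0.0478, 0.1223]
tool_rot: [-3.139, -0.064, 0.012]
ft_force: [-4.3, -0.7, 12.9]
grip_width: 0.005
grip_force: 6.2
time: 15.82
position: [0.5192, 0.0479, 0.1222]
tool_rot: [-3.14, -0.064, 0.011]
ft_force: [-9.4, 0.2, 23.5]
grip_width: 0.003
grip_force: 11.8
```

It stops firmly at z = 0.122 m, so the cover is shut. I'll retreat and check.

```bash
python3 -m handwheel '[[0,0,0,-0.01,0,0,0],[0,0,0,-0.05,0,0,0],[0,0,0,-0.06,0,0,0],[0,-0.02,0.06,-0.03,0,0,0],[0,-0.02,0.06,0,0,0,0],[0,0,0.06,0,0,0,0],[0,0,0,0,0,0,0],[0,0,0,0,0,0,0]]'
python3 - <<'E'
from h import *
im,d,ci=cap('scene');P=pts(d,ci);h=cv2.cvtColor(im,cv2.COLOR_BGR2HSV)
m=(h[...,0]>105)&(h[...,0]<125)&(h[...,1]>120)&(P[...,2]>.09)&(P[...,0]<.65)&(P[...,0]>.4)&(P[...,1]>-.03)&(P[...,1]<.12);q=P[m];print('lip',m.sum(),q.mean(0),q[:,2].max())
cv2.imwrite('pics/s7.png',cv2.resize(im[170:330,110:370],None,fx=3,fy=3,interpolation=2))
E
```

```text
time: 16.82
position: [0.4894, -0.1261, 0.2645]
tool_rot: [-3.138, -0.064, 0.014]
ft_force: [0.2, 1.5, 0.6]
grip_width: 0.002
grip_force: 0.0
lip 87 [0.47821735 0.0466951  0.12134203] 0.1279065428089614
```

View pics/s7.png

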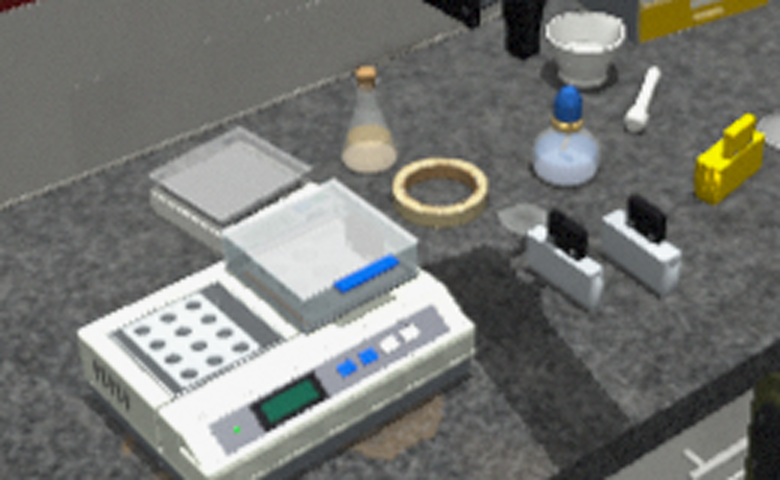

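The cover is flat and shut, with the lip at (367,273) and z ≈ 0.122 m. The other two plates, the lamp, the flask and the tape roll haven't moved, and the robot is clear. Handing in.

```bash
python3 -c "
from bench import ctrl
print(ctrl.close_job())"
```

```text
the job is handed in; nothing more can be done
None
```

I set the 30 mm filler plate (the rightmost one) on the bay floor against the right wall and shut the cover; the job is handed in at about 17 s, verdict not shown. The gap measured about 27 mm, so I tried only this plate; it went in under a light push, and the final pictures show everything else in place.

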